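Clear the check weight, then weigh the green sample tin

TASK

The brass check weight has been left on the scale in this green-coffee sorting room. Move it off onto the square cork pad beside the scale, standing upright with its whole foot on the pad, and then stand the tin with the green lid upright in the middle of the scale's pan. Set both down without dropping them, and leave the tin with the orange lid where it is.

Things in the scene. Friction and masses are not known exactly. Their poses are not given: they have to be found in the camera images.
- pan (a point): Centre of the top of the scale's fixed round steel pan, 140 mm across, 75 mm above the table; z up. The scale (190 x 190 mm) stands on a slab 20 mm thick reaching, from here, 110 mm along +x and -x, 105 mm along +y, 240 mm along -y. The cork pad, 110 x 110 mm, sides along x and y, is fixed on the slab: centre at x 0, y -175 mm from here, top 49 mm lower (26 mm above the table).
- weight_center (a point): Brass check weight with a knob on top, a loose round solid standing on the pan, about 0.5 kg. This point lies on its axis half-way up: 33 mm above its foot, 33 mm below its top. Its body is 44 mm across from the foot up to 42 mm; above that come a neck 18 mm across and a knob 26 mm across. z is its upright axis.
- green_tin_center (a point): Closed metal sample tin with a green lid and green band, a loose round cylinder 54 mm across and 70 mm high, about 0.2 kg, standing on the table. This point is its centre, 35 mm above its foot. z is its upright axis.
- orange_tin_center (a point): The same kind of tin with an orange lid and orange band (54 mm across, 70 mm high), also on the table, its centre at least 100 mm from the green one's; not to be moved. This point is its centre, 35 mm above its foot.
There are look-alikes about, which are no part of the job. What is shaped like the part that bears weight_center but blue or red is not meant.

How it is judged:
By the outcome, as a careful person would: the job done as asked, in the order asked, and still so for the second after the job is handed in, with the robot touching nothing.
It also fails if it takes over 64 s, if anything falls off the work surface, if the arm or the gripper's body presses on something with over 40 N, if the wrist force passes 120 N, or if a joint passes its speed limit or range.

ROBOT

A 6-joint arm with a two-finger parallel gripper is mounted at the origin on the work surface. World frame = base frame: x ahead of the robot, y to its left, z up, the work surface at z = 0. Lengths are in mm, angles in rad, forces in N, time in s.
With the tool pointing down it reaches from about 275 to 875 mm from the base axis. Payload 12.5 kg.
Tool frame: the origin (TCP) lies at the centre of the arm's flange, where the gripper is bolted on; the fingertips stand 173 mm ahead of it and the grasp point (between the pads) lies 155 mm ahead of it; z points along the fingers, y is the line along which they close (so a half turn about z gives the same grasp; the last joint's range is limited). The gripper opens to 85 mm and grips with 20 to 120 N. Pads are 22 mm wide; open, the fingers measure 114 mm over their backs; the gripper's body (76 mm by 85 mm) begins 54 mm behind the grasp point. The pads swing forward as they close: fully open they stand 13 mm farther back than shut.
Start: joints at [-1.186, 0.351, 1.652, -0, 1.139, -0.085], TCP at [249.006, -490.39, 404.69] pointing down, gripper open.
Joint ranges: [-2.75, 2.75], [-0.79, 2.1], [0.01, 2.65], [-1.57, 4.71], [0.07, 3.14], [-2.87, 2.87]. Speed limits (rad/s): [2.22, 2.22, 2.79, 3.14, 3.14, 3.14].

INTERFACE

Orientations are given as a 3x3 rotation matrix whose columns are the frame's x, y, z axes.
In Python, from station import get_obs, eyes, job gives the robot as it stands.
- The arm moves only by the tool play_rows, never from a script. Its argument "plan" is a list of rows, each an object with "offset": the shift along the world's x, y, z in cm, a list of three; "spin": the turn about the world's z in degrees; "claw": the finger opening in cm, from 0 to 8.54. In form: [{"offset": [tx, ty, tz], "spin": spin, "claw": claw}, ...]. A call has 1 to 8 rows; each row is the pose to reach, as a shift and turn from the pose commanded when the call began; what a row does not reach only later rows make up. A row lasts 1/8 s, in which the tool goes at most 62.5 mm and 10.7 degrees, less where a joint would pass 70% of its speed; a pose out of reach is approached as far as the arm can. A call with a gripper value outside its range is refused whole. The fingers move at their own pace and stop on an object; the grip force is fixed at half the most. Time passes only in rows, so rows that repeat a pose let the fingers close. It gives the time, the measured TCP pose, the force, the opening and the grip force at its end, in the units of the state.
- get_obs(): the state, without advancing time (a new reading comes with each control period).
- eyes.read_camera(name): name is "side" or "top" or "wrist"; returns the picture (420x560x3 uint8, blue, green, red); there is no depth.
- eyes.camera_info(name): a dict with "fov_y" (degrees; the focal length in pixels is half the picture's height over the tangent of half this angle, whatever the lens; pixels are square), "cx", "cy" (the principal point, pixels), "T" (4x4, takes a point from camera to world coordinates); the wrist camera has in their place "hand_eye" (4x4, takes a point from camera to tool coordinates, whose origin is the TCP and whose axes are the flange's). Camera axes: x right, y up, looking along -z (the intrinsics and any distortion apply to the point x, -y, -z); pixel columns grow to the right and rows downward; lengths in mm; the calibration is good to about 2 mm. A picture is of the moment at which its call begins: read the wrist's pose just before it. camera_info takes no time and is no camera call.
- job.sign_off(): hands the job in; it is judged then, once.
The state is a dict: "clock": time; "joint_pos": joint angles; "joint_vel": joint speeds; "joint_torque": joint torques, N m; "tcp_pos": TCP position; "tool_rot": TCP orientation; "force": force on the tool from outside, world axes, zero at the start; "ft_torque": the same for the moment, N m; "finger_gap": opening from 0.0 (shut) to 1.0 (fully open); "grip_force": force on a finger pad.
Only numpy, scipy, OpenCV 4.12 (cv2) and the standard library are available. Lean on these libraries where they do the work, as an engineer would, in place of code of your own. Each camera call takes 0.05 s, during which the arm holds its last target. There are 200 camera calls.

## Working session

There is one attempt and no reset: what is moved stays moved. The work goes in short steps, Python scripts to look and compute and a tool call to move; the robot and the scene stay as the last step left them, time stands still between calls to the robot, and variables do not carry over. Pictures are saved under pics/ and viewed, at most 10 in all, crops included, and the job is handed in when it is done.

Besides the shell and the picture viewer there is one more tool, called after "Emit:" as name(argument=value, ...), one argument or row to a line, values as JSON. play_rows: Moves the arm, as the interface text tells. Its arguments: {"type":"object","properties":{"plan":{"type":"array"}},"required":["plan"]}

```bash
mkdir -p pics; ls; python3 - <<'E'
from station import get_obs, eyes, job
import cv2
for n in("side","top"):
    cv2.imwrite(f"pics/{n}0.png",eyes.read_camera(n)); print(n,eyes.camera_info(n))
print(eyes.camera_info("wrist")); o=get_obs(); print(o["clock"],o["tcp_pos"],o["tool_rot"])
E
```

```text
pics
side {'fov_y': 44.991755896080015, 'cx': 275.85855248870956, 'cy': 215.64406495701476, 'T': array([[ 9.00757298e-01,  3.26751131e-01, -2.86129323e-01,
         3.00379126e+02],
       [-4.34127009e-01,  6.57576290e-01, -6.15733029e-01,
        -3.01715996e+02],
       [-1.30396050e-02,  6.78842486e-01,  7.34168133e-01,
         5.98771419e+02],
       [ 0.00000000e+00,  0.00000000e+00,  0.00000000e+00,
         1.00000000e+00]])}
top {'fov_y': 46.327901232527964, 'cx': 279.21072615898294, 'cy': 205.23050881523267, 'T': array([[-1.45110698e-02,  9.90674859e-01, -1.35472332e-01,
         3.80939801e+02],
       [-9.99894080e-01, -1.42253037e-02,  3.07724924e-03,
         1.14787198e+02],
       [ 1.12141841e-03,  1.35502637e-01,  9.90776351e-01,
         9.23969164e+02],
       [ 0.00000000e+00,  0.00000000e+00,  0.00000000e+00,
         1.00000000e+00]])}
{'fov_y': 64.66292572809004, 'cx': 284.02981978381143, 'cy': 210.63218715615255, 'hand_eye': array([[ 2.17322959e-04,  9.59547163e-01,  2.81547856e-01,
         7.14605422e+01],
       [ 9.99999976e-01, -2.03246720e-04, -7.91984002e-05,
        -8.74938103e-01],
       [-1.87709220e-05,  2.81547866e-01, -9.59547184e-01,
         3.06871595e+01],
       [ 0.00000000e+00,  0.00000000e+00,  0.00000000e+00,
         1.00000000e+00]])}
0.1 [ 248.97285101 -490.29432665  404.19429808] [[ 8.91655889e-01  4.52713614e-01 -3.99125036e-04]
 [ 4.52713781e-01 -8.91655351e-01  9.84020433e-04]
 [ 8.95974723e-05 -1.05809702e-03 -9.99999436e-01]]
```

View pics/top0.png

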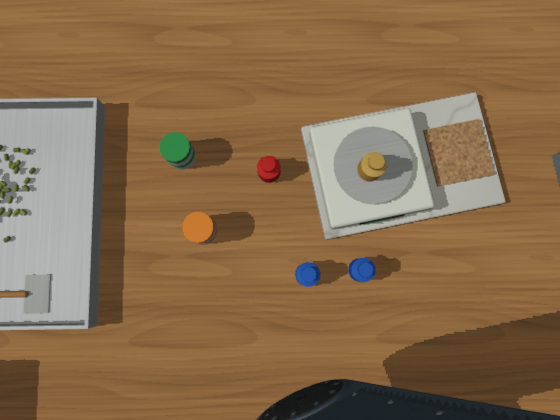

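View pics/side0.png

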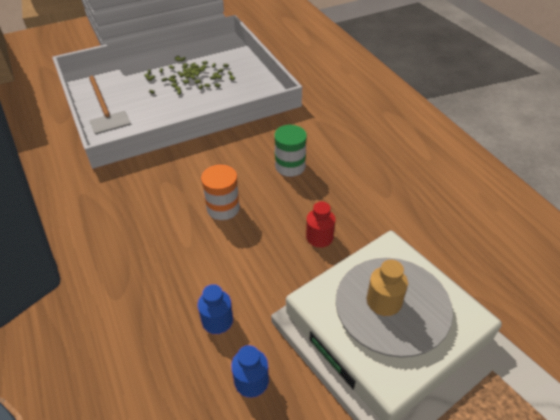

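Top view: the brass weight is on the pan (knob about (376,160)). The red one (269,168) and the blue ones (308,274) and (362,270) are look-alikes. The green-lid tin is at (176,147) and the orange one at (198,228). The side view agrees: brass (388,288), green (291,150), orange (221,192). Only the gold-coloured one stands on the pan, so it fits the description. I'll confirm this in one enlarged crop.

```bash
python3 - <<'E'
import cv2, numpy as np
t=cv2.imread("pics/top0.png"); s=cv2.imread("pics/side0.png")
a=cv2.resize(t[90:240,295:510],None,fx=3.7,fy=3.7,interpolation=cv2.INTER_CUBIC)
cv2.imwrite("pics/crop_scale.png",a)
g=cv2.resize(t[125:180,150:210],None,fx=6,fy=6,interpolation=cv2.INTER_CUBIC)
b=cv2.resize(s[115:185,265:320],None,fx=4.714,fy=4.714,interpolation=cv2.INTER_CUBIC)
w=np.zeros((330,640,3),np.uint8);w[:,:360]=g;w[:330,365:365+b.shape[1]]=b[:330]
cv2.imwrite("pics/crop_tin.png",w)
E
```

```text
(no output)
```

View pics/crop_scale.png

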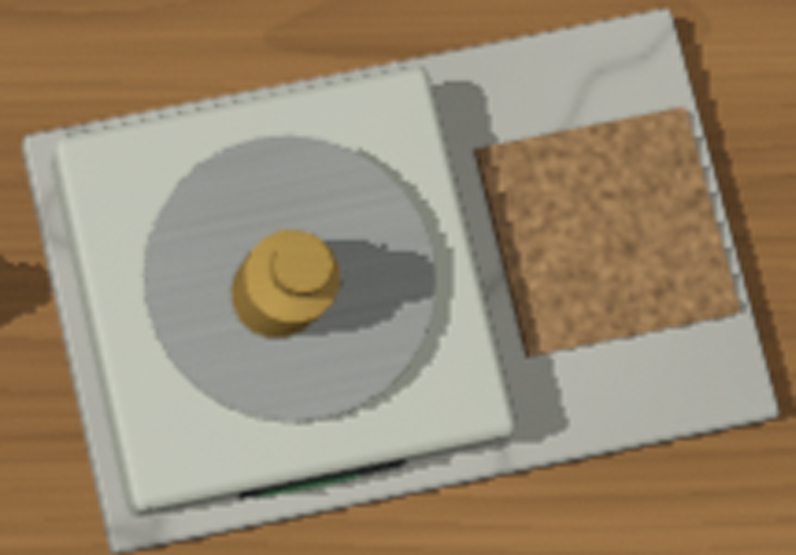

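View pics/crop_tin.png

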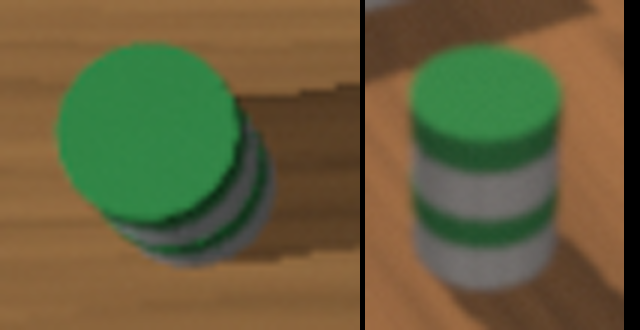

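The crop confirms it: the brass weight, with neck and knob, stands on the pan (knob crop (302,270), body-top (292,276)). Pan disc centre is at (290,279), and the cork corners are (474,150), (686,108), (745,312), (528,356). The tin crop shows the green lid and band, lid-top centre at (150,132).

```bash
cat > h.py <<'E'
import numpy as np
from station import get_obs, eyes, job
def px2w(name,uv,z):
    """pixels -> world points at height z (mm)"""
    i=eyes.camera_info(name); f=210/np.tan(np.radians(i["fov_y"]/2))
    if "T" in i: T=i["T"]
    else:
        o=get_obs(); W=np.eye(4); W[:3,:3]=o["tool_rot"]; W[:3,3]=o["tcp_pos"]; T=W@i["hand_eye"]
    uv=np.atleast_2d(uv).astype(float)
    d=np.c_[(uv[:,0]-i["cx"])/f,-(uv[:,1]-i["cy"])/f,-np.ones(len(uv))]@T[:3,:3].T
    c=T[:3,3]; return (c+d*((z-c[2])/d[:,2])[:,None]).round(1)
E
python3 - <<'E'
from h import *
C=lambda p:np.array(p)/3.7+[294.6,89.6]
print("pan",px2w("top",C([290,279]),75),px2w("side",[394,305],75))
e=px2w("top",C([[143,279],[437,279],[290,136],[290,423]]),75);print("pan dia",np.linalg.norm(e[0]-e[1]),np.linalg.norm(e[2]-e[3]))
print("knob",px2w("top",C([302,270]),141),px2w("side",[391,268],141)); print("body",px2w("top",C([292,276]),117))
k=px2w("top",C([[474,150],[686,108],[745,312],[528,356]]),26);print("cork",k,k.mean(0),[np.linalg.norm(k[i]-k[i-1]) for i in range(4)])
s=px2w("top",C([[24,137],[670,10],[777,415],[115,551]]),20);print("slab",s,[np.linalg.norm(s[i]-s[i-1]) for i in range(4)])
for q in(k,s):
  print("yaw",[np.degrees(np.arctan2(*(q[a]-q[b])[[1,0]])) for a,b in((0,1),(3,2))],[np.degrees(np.arctan2(*(q[a]-q[b])[[1,0]])) for a,b in((0,3),(1,2))])
print("green",px2w("top",[174.6,146.6],70),px2w("side",[290.7,134.3],70))
print("orange",px2w("top",[198,228],70),px2w("side",[220,180],70))
print("red",px2w("top",[268,166],66),"blue",px2w("top",[[308,274],[362,270]],66))
E
```

```text
pan [[566.3 -54.5  75. ]] [[568.4 -58.   75. ]]
pan dia 140.31425444337435 139.8121954623416
knob [[555.9 -46.8 141. ]] [[559.5 -46.9 141. ]]
body [[558.5 -47.1 117. ]]
cork [[ 642.8 -160.8   26. ]
 [ 663.4 -270.5   26. ]
 [ 556.8 -292.8   26. ]
 [ 535.9 -182.1   26. ]] [ 599.725 -226.55    26.   ] [np.float64(109.001376138102), np.float64(111.61742695475469), np.float64(108.90752958358759), np.float64(112.65567007479031)]
slab [[ 654.7   68.2   20. ]
 [ 718.  -268.4   20. ]
 [ 505.  -307.7   20. ]
 [ 441.4   27.3   20. ]] [np.float64(217.1858651017603), np.float64(342.5002919706784), np.float64(216.59522155393918), np.float64(340.98381193247286)]
yaw [np.float64(100.63542186340526), np.float64(100.69151318759371)] [np.float64(11.268697663209785), np.float64(11.815500695157942)]
yaw [np.float64(100.65048431784666), np.float64(100.74971321049348)] [np.float64(10.854638770693803), np.float64(10.45390601475728)]
green [[606.  297.3  70. ]] [[608.8 297.1  70. ]]
orange [[459.6 254.4  70. ]] [[462.4 246.2  70. ]]
red [[569.2 131.1  66. ]] blue [[377.4  64.   66. ]
 [382.9 -29.7  66. ]]
```

Emit:
play_rows(
  plan=[
    {"offset": [30.9,44.3,0],"spin": 73.8,"claw": 8.5},
    {"offset": [30.9,44.3,0],"spin": 73.8,"claw": 8.5},
    {"offset": [30.9,44.3,0],"spin": 73.8,"claw": 8.5},
    {"offset": [30.9,44.3,0],"spin": 73.8,"claw": 8.5},
    {"offset": [30.9,44.3,0],"spin": 73.8,"claw": 8.5},
    {"offset": [30.9,44.3,0],"spin": 73.8,"claw": 8.5},
    {"offset": [30.9,44.3,0],"spin": 73.8,"claw": 8.5},
    {"offset": [30.9,44.3,0],"spin": 73.8,"claw": 8.5},
  ],
)

```text
clock: 1.1
tcp_pos: [535.9, -78.3, 404.6]
tool_rot: [[-0.188, 0.982, -0.0], [0.982, 0.188, -0.0], [-0.0, -0.0, -1.0]]
force: [1.3, -0.9, 1.0]
finger_gap: 0.997
grip_force: 0.0
```

Emit:
play_rows(
  plan=[
    {"offset": [1.7,2.6,0],"spin": 0,"claw": 8.5},
    {"offset": [1.7,2.6,0],"spin": 0,"claw": 8.5},
    {"offset": [1.7,2.6,0],"spin": 0,"claw": 8.5},
    {"offset": [1.7,2.6,0],"spin": 0,"claw": 8.5},
  ],
)

```text
clock: 1.6
tcp_pos: [551.6, -55.3, 404.7]
tool_rot: [[-0.185, 0.983, -0.0], [0.983, 0.185, -0.0], [-0.0, -0.0, -1.0]]
force: [-0.6, 0.2, -0.1]
finger_gap: 0.995
grip_force: 0.0
```

```bash
python3 - <<'E'
from h import *
import cv2
o=get_obs();print(o["clock"],o["tcp_pos"],o["tool_rot"][:,1],o["joint_pos"])
w=eyes.read_camera("wrist");cv2.imwrite("pics/w1.png",w)
for P in([557.5,-47,141],[567,-54.7,75]):
    i=eyes.camera_info("wrist");W=np.eye(4); W[:3,:3]=o["tool_rot"]; W[:3,3]=o["tcp_pos"];T=W@i["hand_eye"]
    p=np.linalg.inv(T)@[*P,1];f=210/np.tan(np.radians(i["fov_y"]/2));print(i["cx"]+f*p[0]/-p[2],i["cy"]-f*p[1]/-p[2])
E
```

```text
1.6 [551.61898075 -55.25385326 404.69686672] [ 9.82804352e-01  1.84649802e-01 -2.36124100e-04] [-1.83790406e-01  3.58677051e-01  1.64026037e+00 -1.29658975e-04
  1.14286276e+00 -3.69452121e-01]
294.6127790414193 206.65141315746033
300.8335504243173 197.0779812523018
```

View pics/w1.png

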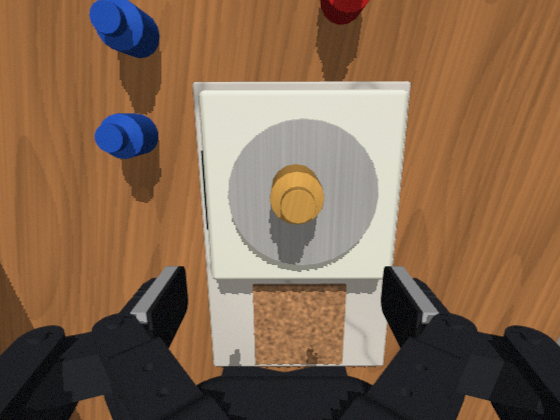

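The wrist view shows the brass knob at (297,206), predicted (295,207), and the pan centre at about (303,194), predicted (301,197). That agrees within 2 mm, so I'll take the weight at (558.5, -47).

Emit:
play_rows(
  plan=[
    {"offset": [0.7,0.8,-2],"spin": 0,"claw": 8.5},
    {"offset": [0.7,0.8,-6],"spin": 0,"claw": 8.5},
    {"offset": [0.7,0.8,-10],"spin": 0,"claw": 8.5},
    {"offset": [0.7,0.8,-13],"spin": 0,"claw": 8.5},
    {"offset": [0.7,0.8,-14.8],"spin": 0,"claw": 8.5},
    {"offset": [0.7,0.8,-14.8],"spin": 0,"claw": 8.5},
    {"offset": [0.7,0.8,-14.8],"spin": 0,"claw": 8.5},
    {"offset": [0.7,0.8,-14.8],"spin": 0,"claw": 8.5},
  ],
)

```text
clock: 2.65
tcp_pos: [559.3, -46.4, 257.8]
tool_rot: [[-0.186, 0.983, 0.002], [0.983, 0.186, -0.0], [-0.001, 0.002, -1.0]]
force: [1.0, 0.1, 0.4]
finger_gap: 1.0
grip_force: 0.0
```

Emit:
play_rows(
  plan=[
    {"offset": [0,0,0],"spin": 0,"claw": 5.5},
    {"offset": [0,0,0],"spin": 0,"claw": 4.6},
    {"offset": [0,0,0],"spin": 0,"claw": 4},
    {"offset": [0,0,0],"spin": 0,"claw": 3},
    {"offset": [0,0,0],"spin": 0,"claw": 3},
    {"offset": [0,0,0],"spin": 0,"claw": 3},
    {"offset": [0,0,0],"spin": 0,"claw": 3},
    {"offset": [0,0,0],"spin": 0,"claw": 3},
  ],
)

```text
clock: 3.65
tcp_pos: [559.3, -46.3, 257.3]
tool_rot: [[-0.186, 0.983, 0.001], [0.983, 0.186, -0.0], [-0.0, 0.001, -1.0]]
force: [-1.8, 0.6, 5.8]
finger_gap: 0.494
grip_force: 60.6
```

Emit:
play_rows(
  plan=[
    {"offset": [0,0,1],"spin": 0,"claw": 3},
    {"offset": [0,0,3],"spin": 0,"claw": 3},
    {"offset": [0,0,4],"spin": 0,"claw": 3},
    {"offset": [0,0,4],"spin": 0,"claw": 3},
    {"offset": [0.7,-3,4],"spin": 0,"claw": 3},
    {"offset": [1.3,-6,4],"spin": 0,"claw": 3},
    {"offset": [2,-9,4],"spin": 0,"claw": 3},
    {"offset": [2.7,-12,4],"spin": 0,"claw": 3},
  ],
)

```text
clock: 4.65
tcp_pos: [586.0, -167.2, 295.7]
tool_rot: [[-0.186, 0.983, -0.002], [0.983, 0.186, 0.001], [0.001, -0.001, -1.0]]
force: [0.7, -0.6, -5.6]
finger_gap: 0.497
grip_force: 61.9
```

Emit:
play_rows(
  plan=[
    {"offset": [0.7,-3,0],"spin": 0,"claw": 3},
    {"offset": [1.3,-6,0],"spin": 0,"claw": 3},
    {"offset": [1.3,-6,-2],"spin": 0,"claw": 3},
    {"offset": [1.3,-6,-4],"spin": 0,"claw": 3},
    {"offset": [1.3,-6,-6],"spin": 0,"claw": 3},
    {"offset": [1.3,-6,-7.5],"spin": 0,"claw": 3},
    {"offset": [1.3,-6,-8],"spin": 0,"claw": 3},
    {"offset": [1.3,-6,-8],"spin": 0,"claw": 3},
  ],
)

```text
clock: 5.65
tcp_pos: [599.2, -226.2, 216.7]
tool_rot: [[-0.186, 0.983, 0.0], [0.983, 0.186, -0.0], [-0.0, 0.0, -1.0]]
force: [-0.1, -0.4, -4.8]
finger_gap: 0.502
grip_force: 61.8
```

Emit:
play_rows(
  plan=[
    {"offset": [0,0,-0.2],"spin": 0,"claw": 3},
    {"offset": [0,0,-0.4],"spin": 0,"claw": 3},
    {"offset": [0,0,-0.5],"spin": 0,"claw": 3},
    {"offset": [0,0,-0.6],"spin": 0,"claw": 3},
    {"offset": [0,0,-0.7],"spin": 0,"claw": 3},
    {"offset": [0,0,-0.75],"spin": 0,"claw": 3},
    {"offset": [0,0,-0.75],"spin": 0,"claw": 3},
  ],
)

```text
clock: 6.52
tcp_pos: [599.0, -226.3, 209.1]
tool_rot: [[-0.186, 0.983, -0.0], [0.983, 0.186, 0.0], [0.0, -0.0, -1.0]]
force: [-0.4, -0.3, -5.6]
finger_gap: 0.494
grip_force: 61.9
```

Emit:
play_rows(
  plan=[
    {"offset": [0,0,-0.05],"spin": 0,"claw": 3},
    {"offset": [0,0,-0.1],"spin": 0,"claw": 3},
    {"offset": [0,0,-0.1],"spin": 0,"claw": 3},
  ],
)

```text
clock: 6.9
tcp_pos: [599.1, -226.3, 208.4]
tool_rot: [[-0.186, 0.983, 0.0], [0.983, 0.186, -0.0], [-0.0, 0.0, -1.0]]
force: [-1.9, 0.3, -1.5]
finger_gap: 0.496
grip_force: 62.4
```

Emit:
play_rows(
  plan=[
    {"offset": [0,0,-0.04],"spin": 0,"claw": 3},
    {"offset": [0,0,-0.04],"spin": 0,"claw": 3},
  ],
)

```text
clock: 7.15
tcp_pos: [599.1, -226.3, 208.4]
tool_rot: [[-0.186, 0.983, 0.0], [0.983, 0.186, -0.0], [-0.0, 0.0, -1.0]]
force: [-5.0, 2.2, 6.5]
finger_gap: 0.496
grip_force: 62.9
```

Seated on the cork, so I'll release gently and go up.

Emit:
play_rows(
  plan=[
    {"offset": [0,0,0],"spin": 0,"claw": 4.6},
    {"offset": [0,0,0],"spin": 0,"claw": 5},
    {"offset": [0,0,0],"spin": 0,"claw": 6},
    {"offset": [0,0,0],"spin": 0,"claw": 7.5},
    {"offset": [0,0,0],"spin": 0,"claw": 8.5},
    {"offset": [0,0,0],"spin": 0,"claw": 8.5},
    {"offset": [0,0,0],"spin": 0,"claw": 8.5},
  ],
)

```text
clock: 8.02
tcp_pos: [599.0, -226.3, 207.8]
tool_rot: [[-0.186, 0.983, -0.0], [0.983, 0.186, 0.0], [0.0, -0.0, -1.0]]
force: [0.2, 0.3, -0.6]
finger_gap: 0.998
grip_force: 0.0
```

Emit:
play_rows(
  plan=[
    {"offset": [0,0,2],"spin": 0,"claw": 8.5},
    {"offset": [0,0,5],"spin": 0,"claw": 8.5},
    {"offset": [0,0,9],"spin": 0,"claw": 8.5},
    {"offset": [0,0,13],"spin": 0,"claw": 8.5},
    {"offset": [0,0,17],"spin": 0,"claw": 8.5},
    {"offset": [0,0,17],"spin": 0,"claw": 8.5},
    {"offset": [0,0,17],"spin": 0,"claw": 8.5},
  ],
)

```text
clock: 8.9
tcp_pos: [598.8, -226.2, 378.1]
tool_rot: [[-0.186, 0.983, 0.0], [0.983, 0.186, -0.0], [-0.0, 0.0, -1.0]]
force: [0.1, -0.1, 0.7]
finger_gap: 0.993
grip_force: 0.0
```

```bash
python3 - <<'E'
from h import *
import cv2
o=get_obs();print(o["tcp_pos"])
w=eyes.read_camera("wrist");t=eyes.read_camera("top")
cv2.imwrite("pics/w2.png",w)
E
```

```text
[ 598.78107353 -226.15304936  378.09334728]
```

View pics/w2.png

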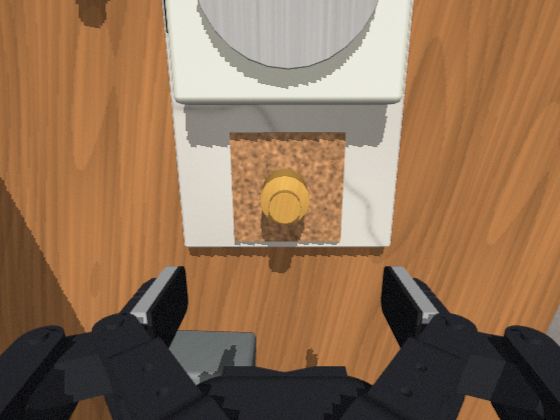

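The weight stands upright in the middle of the cork: knob (285,207), pad x 232–345, y 132–243. Next is the green tin.

Emit:
play_rows(
  plan=[
    {"offset": [0.8,52.3,1],"spin": 0,"claw": 8.5},
    {"offset": [0.8,52.3,1],"spin": 0,"claw": 8.5},
    {"offset": [0.8,52.3,1],"spin": 0,"claw": 8.5},
    {"offset": [0.8,52.3,1],"spin": 0,"claw": 8.5},
    {"offset": [0.8,52.3,1],"spin": 0,"claw": 8.5},
    {"offset": [0.8,52.3,1],"spin": 0,"claw": 8.5},
    {"offset": [0.8,52.3,1],"spin": 0,"claw": 8.5},
    {"offset": [0.8,52.3,1],"spin": 0,"claw": 8.5},
  ],
)

```text
clock: 10.0
tcp_pos: [606.4, 275.6, 386.5]
tool_rot: [[-0.186, 0.983, -0.001], [0.983, 0.186, -0.001], [-0.0, -0.002, -1.0]]
force: [0.8, 0.1, 0.5]
finger_gap: 0.994
grip_force: 0.0
```

Emit:
play_rows(
  plan=[
    {"offset": [0,0,0],"spin": 0,"claw": 8.5},
    {"offset": [0,0,0],"spin": 0,"claw": 8.5},
  ],
)

```text
clock: 10.25
tcp_pos: [606.6, 273.4, 386.4]
tool_rot: [[-0.186, 0.982, -0.002], [0.982, 0.186, -0.001], [-0.001, -0.002, -1.0]]
force: [-0.6, -0.3, -0.0]
finger_gap: 0.996
grip_force: 0.0
```

```bash
python3 - <<'E'
from h import *
import cv2
o=get_obs();print(o["tcp_pos"])
cv2.imwrite("pics/w3.png",eyes.read_camera("wrist"))
E
```

```text
[606.60973686 273.36332743 386.37349642]
```

View pics/w3.png

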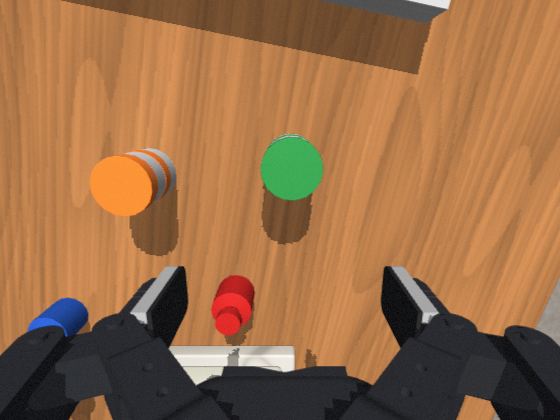

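Green lid circle is centred at (292,168), with orange to its left at (124,185).

```bash
python3 - <<'E'
from h import *
print(px2w("wrist",[[292,167.5],[261,167.5],[323,167.5]],70))
E
```

```text
[[607.8 300.6  70. ]
 [581.4 295.6  70. ]
 [634.2 305.5  70. ]]
```

Emit:
play_rows(
  plan=[
    {"offset": [0.1,2.6,-3],"spin": 0,"claw": 8.5},
    {"offset": [0.1,2.6,-7],"spin": 0,"claw": 8.5},
    {"offset": [0.1,2.6,-10],"spin": 0,"claw": 8.5},
    {"offset": [0.1,2.6,-13],"spin": 0,"claw": 8.5},
    {"offset": [0.1,2.6,-16],"spin": 0,"claw": 8.5},
    {"offset": [0.1,2.6,-18],"spin": 0,"claw": 8.5},
    {"offset": [0.1,2.6,-18.9],"spin": 0,"claw": 8.5},
    {"offset": [0.1,2.6,-18.9],"spin": 0,"claw": 8.5},
  ],
)

```text
clock: 11.3
tcp_pos: [607.9, 299.2, 198.4]
tool_rot: [[-0.185, 0.983, -0.0], [0.983, 0.185, -0.0], [-0.0, -0.0, -1.0]]
force: [-0.1, -0.0, 0.0]
finger_gap: 0.993
grip_force: 0.0
```

Emit:
play_rows(
  plan=[
    {"offset": [0,0,0],"spin": 0,"claw": 6.5},
    {"offset": [0,0,0],"spin": 0,"claw": 5.6},
    {"offset": [0,0,0],"spin": 0,"claw": 5},
    {"offset": [0,0,0],"spin": 0,"claw": 4},
    {"offset": [0,0,0],"spin": 0,"claw": 4},
    {"offset": [0,0,0],"spin": 0,"claw": 4},
    {"offset": [0,0,0],"spin": 0,"claw": 4},
  ],
)

```text
clock: 12.18
tcp_pos: [608.0, 299.7, 199.5]
tool_rot: [[-0.186, 0.983, 0.002], [0.983, 0.186, 0.001], [0.0, 0.002, -1.0]]
force: [-1.2, -0.3, 6.5]
finger_gap: 0.62
grip_force: 63.0
```

Emit:
play_rows(
  plan=[
    {"offset": [0,0,1],"spin": 0,"claw": 4},
    {"offset": [0,0,4],"spin": 0,"claw": 4},
    {"offset": [0,0,8],"spin": 0,"claw": 4},
    {"offset": [0,0,12],"spin": 0,"claw": 4},
    {"offset": [-0.4,-4,12],"spin": 0,"claw": 4},
    {"offset": [-0.9,-8,12],"spin": 0,"claw": 4},
    {"offset": [-1.4,-12,12],"spin": 0,"claw": 4},
    {"offset": [-1.9,-16,12],"spin": 0,"claw": 4},
  ],
)

```text
clock: 13.18
tcp_pos: [588.2, 138.3, 318.7]
tool_rot: [[-0.186, 0.983, -0.0], [0.983, 0.186, -0.0], [-0.0, -0.0, -1.0]]
force: [0.2, -0.0, -3.0]
finger_gap: 0.619
grip_force: 63.7
```

Emit:
play_rows(
  plan=[
    {"offset": [-0.5,-4,0],"spin": 0,"claw": 4},
    {"offset": [-1,-8,0],"spin": 0,"claw": 4},
    {"offset": [-1.5,-12,0],"spin": 0,"claw": 4},
    {"offset": [-2,-16,0],"spin": 0,"claw": 4},
    {"offset": [-2.1,-19,0],"spin": 0,"claw": 4},
    {"offset": [-2.1,-19.4,0],"spin": 0,"claw": 4},
    {"offset": [-2.1,-19.4,0],"spin": 0,"claw": 4},
    {"offset": [-2.1,-19.4,0],"spin": 0,"claw": 4},
  ],
)

```text
clock: 14.18
tcp_pos: [567.7, -53.5, 318.4]
tool_rot: [[-0.187, 0.982, -0.0], [0.982, 0.187, 0.0], [0.0, -0.0, -1.0]]
force: [0.1, -0.0, -3.4]
finger_gap: 0.619
grip_force: 63.7
```

Emit:
play_rows(
  plan=[
    {"offset": [0,-0.1,-1.5],"spin": 0,"claw": 4},
    {"offset": [0,-0.1,-3],"spin": 0,"claw": 4},
    {"offset": [0,-0.1,-3.5],"spin": 0,"claw": 4},
    {"offset": [0,-0.1,-3.8],"spin": 0,"claw": 4},
    {"offset": [0,-0.1,-4],"spin": 0,"claw": 4},
    {"offset": [0,-0.1,-4.2],"spin": 0,"claw": 4},
    {"offset": [0,-0.1,-4.2],"spin": 0,"claw": 4},
  ],
)

```text
clock: 15.05
tcp_pos: [567.7, -55.5, 276.4]
tool_rot: [[-0.186, 0.983, 0.0], [0.983, 0.186, -0.0], [-0.0, 0.0, -1.0]]
force: [-0.0, -0.0, -2.9]
finger_gap: 0.621
grip_force: 63.7
```

Emit:
play_rows(
  plan=[
    {"offset": [0,0.1,-0.05],"spin": 0,"claw": 4},
    {"offset": [0,0.1,-0.1],"spin": 0,"claw": 4},
    {"offset": [0,0.1,-0.15],"spin": 0,"claw": 4},
    {"offset": [0,0.1,-0.15],"spin": 0,"claw": 4},
  ],
)

```text
clock: 15.55
tcp_pos: [567.7, -54.5, 274.8]
tool_rot: [[-0.186, 0.983, 0.0], [0.983, 0.186, -0.0], [-0.0, 0.0, -1.0]]
force: [-0.1, -0.5, -2.6]
finger_gap: 0.618
grip_force: 63.7
```

Emit:
play_rows(
  plan=[
    {"offset": [0,0,-0.05],"spin": 0,"claw": 4},
    {"offset": [0,0,-0.1],"spin": 0,"claw": 4},
    {"offset": [0,0,-0.1],"spin": 0,"claw": 4},
  ],
)

```text
clock: 15.92
tcp_pos: [567.7, -54.5, 274.5]
tool_rot: [[-0.186, 0.983, 0.0], [0.983, 0.186, -0.0], [-0.0, 0.0, -1.0]]
force: [-3.8, 0.4, 5.6]
finger_gap: 0.618
grip_force: 64.1
```

Contact made, so I'll release and go up.

Emit:
play_rows(
  plan=[
    {"offset": [0,0,0],"spin": 0,"claw": 5.6},
    {"offset": [0,0,0],"spin": 0,"claw": 6},
    {"offset": [0,0,0],"spin": 0,"claw": 7},
    {"offset": [0,0,0],"spin": 0,"claw": 8.5},
    {"offset": [0,0,0],"spin": 0,"claw": 8.5},
    {"offset": [0,0,0],"spin": 0,"claw": 8.5},
    {"offset": [0,0,0],"spin": 0,"claw": 8.5},
  ],
)

```text
clock: 16.8
tcp_pos: [567.7, -54.4, 273.8]
tool_rot: [[-0.186, 0.983, -0.0], [0.983, 0.186, 0.0], [0.0, -0.0, -1.0]]
force: [0.1, -0.5, -0.5]
finger_gap: 0.994
grip_force: 0.0
```

Emit:
play_rows(
  plan=[
    {"offset": [0,0,2],"spin": 0,"claw": 8.5},
    {"offset": [0,0,5],"spin": 0,"claw": 8.5},
    {"offset": [0,0,9],"spin": 0,"claw": 8.5},
    {"offset": [0,0,12],"spin": 0,"claw": 8.5},
    {"offset": [-6,-6,12],"spin": 0,"claw": 8.5},
    {"offset": [-12,-12,12],"spin": 0,"claw": 8.5},
    {"offset": [-16,-18,12],"spin": 0,"claw": 8.5},
    {"offset": [-16,-24,12],"spin": 0,"claw": 8.5},
  ],
)

```text
clock: 17.8
tcp_pos: [419.9, -252.5, 394.3]
tool_rot: [[-0.187, 0.982, 0.0], [0.982, 0.187, -0.0], [-0.0, 0.0, -1.0]]
force: [1.4, 0.1, -0.3]
finger_gap: 0.997
grip_force: 0.0
```

```bash
python3 - <<'E'
from h import *
import cv2
t=eyes.read_camera("top");cv2.imwrite("pics/top_end.png",cv2.resize(t[90:290,150:510],None,fx=2.2,fy=2.2,interpolation=cv2.INTER_CUBIC))
E
```

```text
(no output)
```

View pics/top_end.png

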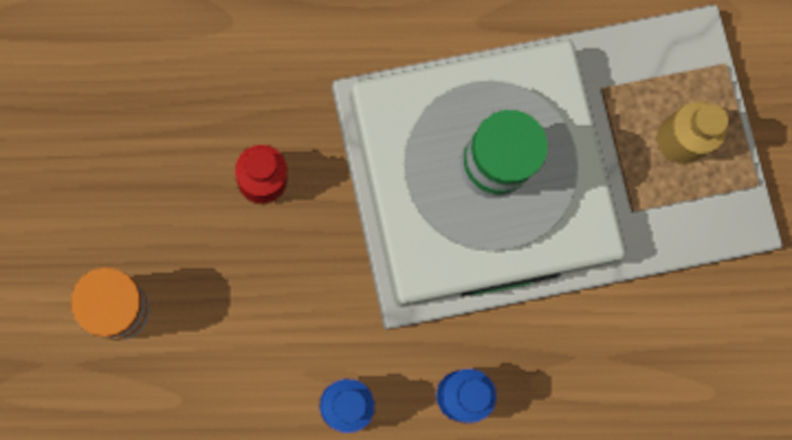

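The green tin stands on the pan (lid crop (510,147), pan (491,166)), the brass weight is upright on the cork, and the orange tin is unmoved. I'll check the centring in numbers.

```bash
python3 - <<'E'
from h import *
C=lambda p:np.array(p)/2.2+[149.7,89.7]
print(px2w("top",C([510,147]),145),px2w("top",C([491,166]),75),px2w("top",C([711,120]),92),px2w("top",C([106,302]),70))
E
```

```text
[[564.9 -55.  145. ]] [[566.1 -54.3  75. ]] [[ 597.  -226.5   92. ]] [[461.5 254.6  70. ]]
```

The tin is within about 2 mm of the pan centre, so I'll hand in.

```bash
python3 -c "
from station import job
print(job.sign_off())"
```

```text
the job is handed in; nothing more can be done
None
```

The job is handed in after about 18 s on the robot's clock: the brass weight stands upright mid-pad on the cork, the green-lid tin stands within about 2 mm of the pan's centre, and the orange-lid tin was left where it was.

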